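# Hang the sieve in its bayonet collar and lock it

## Task

Hang the small steel sieve in the collar of the sieve stand, letting its two lugs down through the entry gaps onto the ledge, then turn it clockwise (seen from above) until both lugs drop into the hidden locking notches, and let go of it sitting level there. Work gently: feel for the ledge and the notches and do not force the sieve against the stand. Leave the other things on the table where they are.

Things in the scene. Friction and masses are not known exactly. Their poses are not given: they have to be found in the camera images.
- sieve: round steel sieve, 80 mm outside diameter, walls 45 mm high, 0.2 to 0.4 kg. Origin: centre of its underside, z up. Two brass lugs stick out of the wall at +x and -x to 50 mm from the axis; each 8 mm wide (y), 6 mm high, underside 30 mm above the origin. The black handle bar runs along x, straight above the line of the lugs. The same after half a turn
- sieve_bar (a point): centre of the sieve's handle bar, 80 mm above the sieve's origin; the bar is 62 mm long (x), 12 mm thick (y), 16 mm high, with 27 mm of free air between its underside and the sieve's rim; grip it across its 12 mm
- sieve_stand: sieve stand, fixed to the table: grey round base of 144 mm diameter, catch pan (34 mm high), four columns and an aluminium collar of 116 mm outside diameter, top 99 mm above the table, opening 87 mm across. Origin: centre of the base's underside, z up. The two entry gaps for the lugs lie at +x and -x of this frame; the same after half a turn
- entry_gap (a point): middle of one entry gap, at the lip's top face, 48 mm from the stand's axis along its +x. The collar's lip (10 to 14 mm above the ledge) overhangs the ledge all round except at the two gaps, about 19 mm wide, through which the 8 mm lugs pass down. A yellow stripe on the lip runs clockwise from each gap. Steel stops block turning counter-clockwise from the gap by more than 6 degrees
- collar (a point): point on the stand's axis at the height of the flat ledge, 85 mm above the table. With its lugs on the ledge the sieve's origin is 30 mm below this point (bar centre 50 mm above it); with its lugs in the notches 6 mm lower
- lip (a point): centre of the lip's top, 14 mm above the ledge. Hidden under the lip the ledge has two opposite notches, 18 mm wide and 6 mm deep, somewhere from 27 to 63 degrees clockwise of the gaps (different every time). A lug over its notch goes down 6 mm if the sieve is let down or lightly pressed, and then turns no further; held up, it passes over. Stops end the clockwise turn at about 75 degrees
- air_scribe_2: bystander: white pen-shaped air tool, 180 mm long, lying down, origin under its middle
- marker_black: bystander: grey and black marker pen, 135 mm long, lying down, origin under its middle
- cold_chisel: bystander: dark steel chisel, 148 mm long, lying down, origin under its middle
- specimen_tray_3: bystander: pale card tray with a fossil, 65x85x24 mm, origin under its middle
- sanding_block: bystander: brown sanding block, 40x70x23 mm, origin under its middle
Mind the look-alikes: they are no part of the job. Of the things shaped like the sieve, the steel one is meant.

How it is judged (in metres and radians):
On the way, in this order (a step that is already met when the one before it is completed fails the run):
1. the sieve hangs in the collar with both lugs on the ledge (z of sieve in the frame of sieve_stand between 0.052 and 0.058 m and horizontal distance between sieve and sieve_stand below 0.006 m and angle between sieve's own z axis and vertical below 0.06 rad), for 0.2 s.
2. turned until both lugs have dropped into the notches (z of sieve in the frame of sieve_stand below 0.0508 m and horizontal distance between sieve and sieve_stand below 0.005 m and angle between sieve's own z axis and vertical below 0.045 rad), for 0.2 s.
At the end, for the whole second after the job is handed in: The sieve hangs level (within 2.5 degrees) and at rest in the collar, its axis within 5 mm of the stand's, both lugs dropped at least 4.2 mm below the ledge into the locking notches (all of step 2 and z of sieve in the frame of sieve_stand above 0.046 m and linear speed of sieve below 0.02 m/s and angular speed of sieve below 0.2 rad/s); the robot touches nothing.
It fails at once if the sieve is forced against the stand with more than 30 N (contact force between sieve and sieve_stand above 30 N).
It fails at once if the robot presses on the stand with more than 15 N (contact force between any of the fingers, the arm and sieve_stand above 15 N).
It fails at once if another thing on the table is moved by more than 25 mm (distance of any of air_scribe_2, marker_black, cold_chisel, specimen_tray_3, sanding_block from where it was at the start of the episode above 0.025 m).
It also fails if it takes over 58 s, if anything falls off the work surface, if the arm or the gripper's body presses on something with over 40 N, if the wrist force passes 120 N, or if a joint passes its speed limit or range.

## Robot

A 6-joint arm with a two-finger parallel gripper is mounted at the origin on a cart in front of the work surface, level with it; the furniture and walls round the work are solid. World frame = base frame: x ahead of the robot, y to its left, z up, the work surface at z = 0. Lengths are in m, angles in degrees, forces in N, time in s.
With the tool pointing down it reaches from about 0.25 to 0.725 m from the base axis. Payload 9.7 kg.
Tool frame: the origin (TCP) lies between the finger pads; the fingertips stand 25 mm ahead of it and the grasp point (between the pads) lies 6 mm ahead of it; x points along the fingers, z is the direction in which the jaws open and shut, and the axes are right-handed (so a half turn about x gives the same grasp; the last joint's range is limited). The gripper opens to 85 mm and grips with 20 to 120 N. Pads are 22 mm wide; open, the fingers measure 114 mm over their backs; the gripper's body (76 mm by 85 mm) begins 54 mm behind the grasp point. The pads swing forward as they close: fully open they stand 13 mm farther back than shut.
Start: joints at [-74.542, 4.979, 10.078, 95.1, 0, 90], TCP at [0.147, -0.53, 0.256] pointing down, gripper open.
Joint ranges: [-179.16, 179.16], [-48.56, 103.87], [-65.8, 70.77], [-126.05, 130.52], [-82.76, 87.17], [-180, 180]. Speed limits (degrees/s): [127.2, 127.2, 147.25, 180, 180, 180].

## Interface

Orientations are given as [roll, pitch, yaw] about the fixed x, y, z axes, in that order (R = Rz(yaw) Ry(pitch) Rx(roll)).
In Python, from station import sensors, vision, workorder gives the robot as it stands.
- The arm moves only by the shell command python3 -m inch 'ROWS'. ROWS is JSON, a list of rows, each an object of numbers: "claw": the opening, from 0 (shut) to 1 (fully open); "tx", "ty", "tz": the shift along the tool's x, y, z each as a share of 0.04 m, from -1 to 1; "wx", "wy", "wz": the turn, a rotation vector about the tool's x, y, z each as a share of 0.5 rad, from -1 to 1. In form: [{"claw": .., "tx": .., "ty": .., "tz": .., "wx": .., "wy": .., "wz": ..}, ...]. A call has 1 to 10 rows; each row shifts and turns the pose as measured when the row begins, along the tool's axes as they then stand; what a row does not reach is not made up. A row lasts 1/12 s, in which the tool goes at most 41.7 mm and 7.16 degrees, less where a joint would pass 70% of its speed; a pose out of reach is approached as far as the arm can. A call with a number of a shift or a turn outside -1 to 1 is refused whole. A call with a gripper value outside its range is refused whole. The fingers move at their own pace and stop on an object; the grip force is fixed at half the most. Time passes only in rows, so rows that do not move let the fingers close. It gives the time, the measured TCP pose, the force and the opening at its end, in the units of the state.
- sensors.read_state(): the state, without advancing time (a new reading comes with each control period).
- vision.snapshot(name): name is "side" or "top"; returns the picture (420x560x3 uint8, red, green, blue); there is no depth.
- vision.camera_model(name): a dict with "vfov" (degrees; the focal length in pixels is half the picture's height over the tangent of half this angle, whatever the lens; pixels are square), "cx", "cy" (the principal point, pixels), "k1" (the pictures are not rectified: a ray, as slopes to the right and down, at radius r is drawn at 1 + k1 r^2 times it, then the intrinsics apply), "view" (4x4, takes a point from world to camera coordinates). Camera axes: x right, y down, z forward; pixel columns grow to the right and rows downward; lengths in m; the calibration is good to about 2 mm. A picture is of the moment at which its call begins. camera_model takes no time and is no camera call.
- workorder.close_job(): hands the job in, once; it reports no verdict.
The state is a dict: "time_s": time; "joint_positions": joint angles; "joint_velocities": joint speeds; "joint_efforts": joint torques, N m; "position": TCP position; "eef_rot": TCP orientation; "contact_force": force on the tool from outside, world axes, zero at the start; "torque": the same for the moment, N m; "grip_width": finger opening in m.
Only numpy, scipy, OpenCV 4.12 (cv2) and the standard library are available. Lean on these libraries where they do the work, as an engineer would, in place of code of your own. Each camera call takes 0.05 s, during which the arm holds its last target.

## Working session

There is one attempt and no reset: what is moved stays moved. The work goes in short steps, Python scripts to look and compute and a shell command to move; the robot and the scene stay as the last step left them, time stands still between calls to the robot, and variables do not carry over. Pictures are saved under pics/ and viewed, and the job is handed in when it is done.

```bash
mkdir -p pics; ls
python3 - <<'E'
from station import sensors, vision
import cv2,json
print(sensors.read_state())
for n in("top","side"):
    im=vision.snapshot(n); cv2.imwrite(f"pics/{n}0.png",im[:,:,::-1]); 
    m=vision.camera_model(n); print(n,m)
E
```

```text
pics
{'time_s': 0.0, 'joint_positions': array([-7.45407068e+01,  5.01147064e+00,  1.00339338e+01,  9.50988460e+01,
        1.71351632e-04,  9.00017726e+01]), 'joint_velocities': array([-0.02536063, -0.01420407,  0.00366477, -0.01025647,  0.06519434,
       -0.00700021]), 'joint_efforts': array([-1.10144963e-03, -5.20388889e+01,  4.64801931e+01,  1.62198994e-02,
        1.86946863e-05,  5.85488436e-06]), 'position': array([ 0.14655371, -0.52991438,  0.25557483]), 'eef_rot': array([179.8732398 ,  89.92361696, 105.33076028]), 'contact_force': array([ 0.31273581, -0.12819984,  0.20608214]), 'torque': array([ 0.02974047, -0.00734491,  0.02411573]), 'grip_width': 0.08516063561549182}
top {'vfov': 57.25067138823588, 'cx': 281.06280665507114, 'cy': 208.5684289888682, 'k1': -0.09967419222535347, 'view': array([[-0.01139812, -0.99983494, -0.01414804,  0.02662589],
       [-0.98616911,  0.01357976, -0.165185  ,  0.5974301 ],
       [ 0.16534986,  0.01206956, -0.98616112,  1.19113904],
       [ 0.        ,  0.        ,  0.        ,  1.        ]])}
side {'vfov': 46.7018690459676, 'cx': 285.8756827737042, 'cy': 202.43062757795454, 'k1': -0.03174806175751853, 'view': array([[ 0.99117871, -0.13149631, -0.01653761, -0.55524945],
       [-0.08534898, -0.53785464, -0.83870611,  0.13653736],
       [ 0.10139193,  0.8327191 , -0.54433315,  1.46631768],
       [ 0.        ,  0.        ,  0.        ,  1.        ]])}
```

View pics/top0.png

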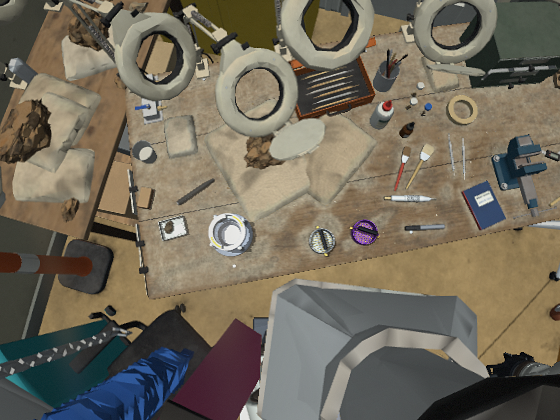

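View pics/side0.png

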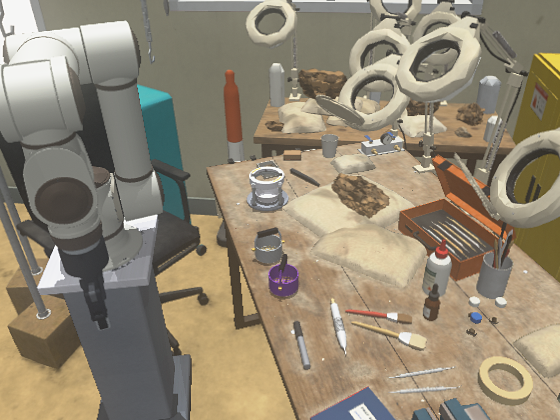

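The top view shows the stand at about (230,236). There are two sieve-shaped things, a grey one at (322,240) and a purple one at (364,232). The grey steel one fits the description, and the purple one is the look-alike. I'll confirm with an enlarged crop.

```bash
cat > h.py <<'E'
import numpy as np, cv2
from station import sensors, vision
def K(m):
    f=210/np.tan(np.radians(m['vfov'])/2); return f
def ray(n,u,v):
    m=vision.camera_model(n); f=K(m); d=np.array([(u-m['cx'])/f,(v-m['cy'])/f]); p=d.copy()
    for _ in range(30): p=d/(1+m['k1']*(p@p))
    V=m['view']; R=V[:3,:3]; c=-R.T@V[:3,3]; return c, R.T@np.array([p[0],p[1],1.])
def onz(n,u,v,z):
    c,d=ray(n,u,v); return c+d*(z-c[2])/d[2]
def two(a,b):
    c1,d1=ray('top',*a); c2,d2=ray('side',*b)
    A=np.stack([d1,-d2],1); s=np.linalg.lstsq(A,c2-c1,rcond=None)[0]
    p=c1+d1*s[0];q=c2+d2*s[1]; return (p+q)/2,np.linalg.norm(p-q)
def proj(n,P):
    m=vision.camera_model(n); q=m['view'][:3,:3]@np.array(P)+m['view'][:3,3]; p=q[:2]/q[2]
    p=p*(1+m['k1']*(p@p)); f=K(m); return p*f+[m['cx'],m['cy']]
def crop(im,x0,y0,x1,y1,s,name):
    c=cv2.resize(im[y0:y1,x0:x1,::-1],None,fx=s,fy=s,interpolation=cv2.INTER_CUBIC); cv2.imwrite('pics/'+name,c)
E
python3 - <<'E'
from h import *
t=cv2.imread('pics/top0.png')[:,:,::-1]; s=cv2.imread('pics/side0.png')[:,:,::-1]
a=t[205:265,200:260]; b=t[205:265,295:355]
c=cv2.hconcat([cv2.resize(np.ascontiguousarray(x[:,:,::-1]),None,fx=6.5,fy=6.5,interpolation=cv2.INTER_CUBIC) for x in(a,b)])
cv2.imwrite('pics/c1.png',c)
a=s[155:225,235:305]; b=s[220:290,235:305]
c=cv2.hconcat([cv2.resize(np.ascontiguousarray(x[:,:,::-1]),None,fx=5.5,fy=5.5,interpolation=cv2.INTER_CUBIC) for x in(a,b)])
cv2.imwrite('pics/c2.png',c)
E
```

```text
(no output)
```

View pics/c1.png

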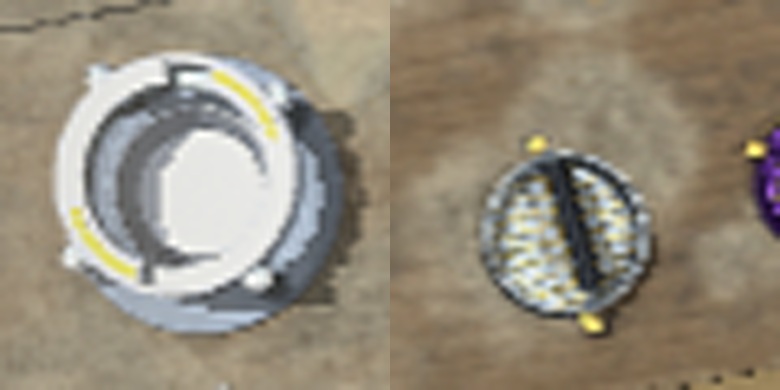

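View pics/c2.png

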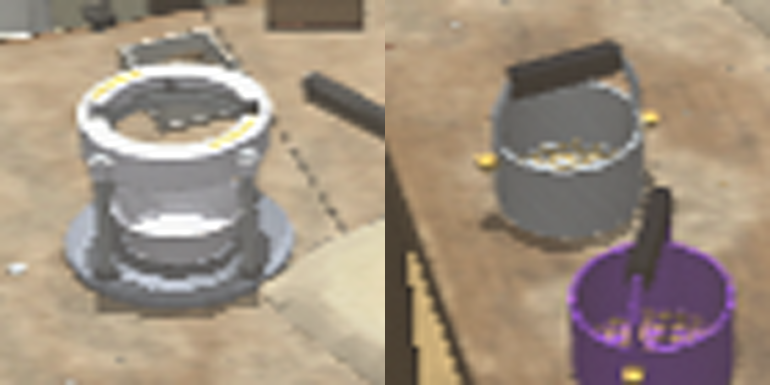

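The enlarged crop confirms it. The sieve at top (322,240) is grey steel with brass lugs at about (318,227) and (326,254). The purple one is left alone. Next I measure both poses.

```bash
cat > meas.py <<'E'
from h import *
t=cv2.imread('pics/top0.png')[:,:,::-1]; s=cv2.imread('pics/side0.png')[:,:,::-1]
def brass(im,box,hsv=((18,90,120),(35,255,255))):
    x0,y0,x1,y1=box; h=cv2.cvtColor(np.ascontiguousarray(im[y0:y1,x0:x1]),cv2.COLOR_RGB2HSV)
    m=cv2.inRange(h,*[np.array(q) for q in hsv]); n,l,st,c=cv2.connectedComponentsWithStats(m)
    return [(st[i,4],tuple(np.round(c[i]+[x0,y0],2))) for i in range(1,n) if st[i,4]>=4]
print('top lugs',brass(t,(305,215,345,262))); print('side lugs',brass(s,(245,230,285,265)))
print('top yel',brass(t,(200,205,262,265))); print('side yel',brass(s,(240,160,295,195)))
# bar: dark
for n,im,b in(('top',t,(310,225,338,255)),('side',s,(252,220,285,242))):
    g=im[b[1]:b[3],b[0]:b[2]].max(2); m=(g<70).astype(np.uint8); k,l,st,c=cv2.connectedComponentsWithStats(m)
    i=1+np.argmax(st[1:,4]); ys,xs=np.where(l==i); r=cv2.minAreaRect(np.stack([xs,ys],1).astype(np.float32)); print(n,'bar',st[i,4],c[i]+b[:2],r)
# lip
for n,im,b in(('top',t,(200,205,262,265)),('side',s,(240,160,295,195))):
    g=im[b[1]:b[3],b[0]:b[2]]; m=((g.min(2)>205)).astype(np.uint8)
    cs,_=cv2.findContours(m,cv2.RETR_EXTERNAL,cv2.CHAIN_APPROX_NONE); c=max(cs,key=cv2.contourArea)
    e=cv2.fitEllipse(c); print(n,'lip',e[0][0]+b[0],e[0][1]+b[1],e[1], onz(n,e[0][0]+b[0],e[0][1]+b[1],.099))
E
python3 meas.py
```

```text
top lugs [(np.int32(7), (np.float64(317.0), np.float64(226.71))), (np.int32(10), (np.float64(325.5), np.float64(254.0))), (np.int32(4), (np.float64(343.0), np.float64(258.5)))]
side lugs [(np.int32(7), (np.float64(283.14), np.float64(240.71))), (np.int32(9), (np.float64(252.78), np.float64(248.78)))]
top yel [(np.int32(16), (np.float64(237.69), np.float64(219.88))), (np.int32(18), (np.float64(214.72), np.float64(242.5)))]
side yel [(np.int32(4), (np.float64(278.5), np.float64(178.25)))]
top bar 84 [323.39285714 237.72619048] ((16.318462371826172, 13.152307510375977), (20.91219711303711, 10.927592277526855), 70.55996704101562)
side bar 13 [267.23076923 233.38461538] ((15.149999618530273, 13.55000114440918), (2.262742042541504, 8.061017990112305), 81.8698959350586)
top lip 225.86055755615234 232.2742404937744 (31.96442985534668, 35.41777801513672) [0.51784199 0.18926832 0.099     ]
side lip 266.4287414550781 174.8916368484497 (16.224842071533203, 33.636924743652344) [0.52130271 0.18745124 0.099     ]
```

```bash
cat > rect.py <<'E'
from h import *
def rect(n,im,c,z,half=.07,px=400):
    xs=np.linspace(-half,half,px); mx=np.zeros((px,px),np.float32); my=mx.copy()
    for i in range(px):
        for j in range(px):
            u=proj(n,[c[0]-xs[i],c[1]-xs[j],z]); mx[i,j],my[i,j]=u   # up = +x, left=+y
    return cv2.remap(np.ascontiguousarray(im[:,:,::-1]),mx,my,cv2.INTER_CUBIC)
E
python3 - <<'E'
from rect import *
t=cv2.imread('pics/top0.png')[:,:,::-1]; s=cv2.imread('pics/side0.png')[:,:,::-1]
print(onz('top',226.2,231.2,.099), two((317,226.71),(283.14,240.71)),two((325.5,254),(252.78,248.78)))
A=rect('top',t,(.52,.188),.099);B=rect('side',s,(.52,.188),.099)
cv2.imwrite('pics/r1.png',cv2.hconcat([A,B]))
for n,I in(('top',A),('side',B)):
    m=(I.min(2)>150).astype(np.uint8); cs,_=cv2.findContours(m,cv2.RETR_EXTERNAL,cv2.CHAIN_APPROX_NONE); c=max(cs,key=cv2.contourArea); print(n,cv2.minEnclosingCircle(c),cv2.fitEllipse(c))
E
```

```text
[0.52115311 0.18825207 0.099     ] (array([ 0.53943257, -0.09632126,  0.03619407]), np.float64(0.0010441585728360962)) (array([ 0.44987656, -0.12125149,  0.0367858 ]), np.float64(0.0013547457528227894))Traceback (most recent call last):
  File "<stdin>", line 4, in <module>
  File "rect.py", line 6, in rect
    u=proj(n,[c[0]-xs[i],c[1]-xs[j],z]); mx[i,j],my[i,j]=u   # up = +x, left=+y
  File "h.py", line 16, in proj
    m=vision.camera_model(n); q=m['view'][:3,:3]@np.array(P)+m['view'][:3,3]; p=q[:2]/q[2]
ValueError: time passes only in moves, steps and waits
```

```bash
python3 - <<'E'
import re
s=open('h.py').read()
s=s.replace("def K(m)","CM={n:vision.camera_model(n) for n in('top','side')}\ndef K(m)")
s=s.replace("m=vision.camera_model(n)","m=CM[n]")
open('h.py','w').write(s)
E
python3 - <<'E'
from rect import *
t=cv2.imread('pics/top0.png')[:,:,::-1]; s=cv2.imread('pics/side0.png')[:,:,::-1]
A=rect('top',t,(.52,.188),.099);B=rect('side',s,(.52,.188),.099)
cv2.imwrite('pics/r1.png',cv2.hconcat([A,B]))
for n,I in(('top',A),('side',B)):
    m=(I.min(2)>150).astype(np.uint8); cs,_=cv2.findContours(m,cv2.RETR_EXTERNAL,cv2.CHAIN_APPROX_NONE); c=max(cs,key=cv2.contourArea); print(n,cv2.minEnclosingCircle(c),cv2.fitEllipse(c))
E
```

```text
top ((200.5, 219.0), 209.19200134277344) ((203.49720764160156, 205.91842651367188), (336.46234130859375, 376.7952880859375), 174.33587646484375)
side ((183.71543884277344, 209.71902465820312), 190.47198486328125) ((190.98756408691406, 197.3619384765625), (344.8943786621094, 352.7587890625), 80.88137817382812)
```

View pics/r1.png

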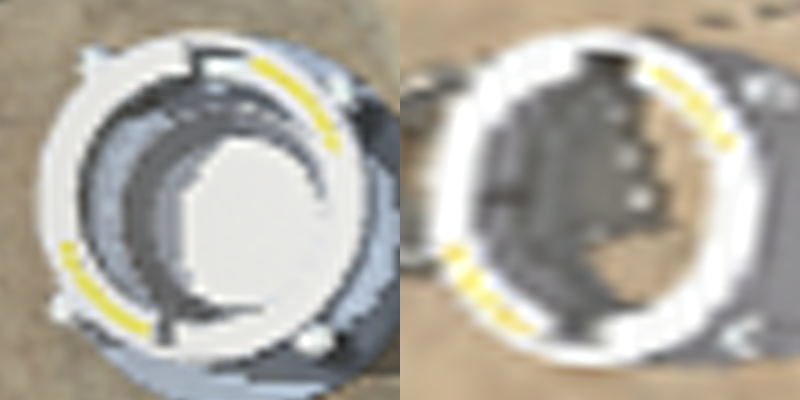

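```bash
cat > g.py <<'E'
from h import *
from scipy.spatial.transform import Rotation as Ro
def goal(p,a):
    """tool shift (mm) & rotvec(deg) to go to TCP p, tool z heading a deg, pointing down"""
    st=sensors.read_state(); R=Ro.from_euler('xyz',st['eef_rot'],degrees=True)
    z=np.array([np.cos(np.radians(a)),np.sin(np.radians(a)),0]); x=np.array([0,0,-1.]); T=Ro.from_matrix(np.stack([x,np.cross(z,x),z],1))
    d=R.inv().apply(np.array(p)-st['position']); r=(R.inv()*T).as_rotvec()
    zc=R.apply([0,0,1])
    print('t',round(st['time_s'],2),'pos',st['position'].round(4),'head',np.degrees(np.arctan2(zc[1],zc[0])).round(2),'F',st['contact_force'].round(2),'M',st['torque'].round(2),'gw',st['grip_width'].round(4),'j',st['joint_positions'].round(1))
    print('shift units',(d/.04).round(3),'turn units',(r/.5).round(3))
E
python3 - <<'E'
from g import *
print(onz('top',323.3,239.6,.088),two((323.3,239.6),(235+180/5.5-.5,220+68/5.5-.5)), onz('top',364,232,.088))
print(onz('top',(317+325.5)/2,(226.7+254)/2,.035))
goal((.495,-.109,.2),-74.4); goal((.495,-.109,.2),105.6)
E
```

```text
[ 0.49249906 -0.11051631  0.088     ] (array([ 0.49319583, -0.11088972,  0.08420636]), np.float64(0.0007511243529717418)) [ 0.51415523 -0.23757364  0.088     ]
[ 0.49464379 -0.10896575  0.035     ]Traceback (most recent call last):
  File "<stdin>", line 4, in <module>
  File "g.py", line 9, in goal
    print('t',round(st['time_s'],2),'pos',st['position'].round(4),'head',np.degrees(np.arctan2(zc[1],zc[0])).round(2),'F',st['contact_force'].round(2),'M',st['torque'].round(2),'gw',st['grip_width'].round(4),'j',st['joint_positions'].round(1))
                                                                                                                                                                                      ^^^^^^^^^^^^^^^^^^^^^^
AttributeError: 'float' object has no attribute 'round'
```

```bash
sed -i "s/st\['grip_width'\].round(4)/round(float(st['grip_width']),4)/" g.py; python3 -m inch '[{"claw":1,"wx":0.2}]'
python3 - <<'E'
from g import *
goal((.494,-.110,.2),-74.4); goal((.494,-.11,.2),105.6)
E
```

```text
t 0.1 pos [ 0.1466 -0.5299  0.2557] head -74.54 F [ 0.52  0.03 -0.14] M [ 0.01 -0.    0.05] gw 0.0855 j [-74.5   5.   10.   95.1   0.   90. ]
shift units [ 1.401 11.17  -7.801] turn units [-0.005 -0.002 -0.   ]
t 0.1 pos [ 0.1466 -0.5299  0.2557] head -74.54 F [ 0.52  0.03 -0.14] M [ 0.01 -0.    0.05] gw 0.0855 j [-74.5   5.   10.   95.1   0.   90. ]
shift units [ 1.401 11.17  -7.801] turn units [ 6.278e+00 -0.000e+00  4.000e-03]validation failed for argument at $[0]...
```

```bash
python3 -m inch '[{"claw":1,"tx":0,"ty":0,"tz":0,"wx":0.24,"wy":0,"wz":0}]'
python3 - <<'E'
from g import *
goal((.494,-.110,.2),-74.4)
E
```

```text
time_s: 0.18
position: [0.1465, -0.5298, 0.2553]
eef_rot: [-173.2, 89.9, 105.5]
contact_force: [-0.1, -1.2, 0.7]
grip_width: 0.0853
t 0.18 pos [ 0.1465 -0.5298  0.2553] head -81.31 F [-0.1  -1.16  0.74] M [-0.    0.03 -0.04] gw 0.0853 j [-74.5   5.   10.   95.1  -0.   96.8]
shift units [ 1.396 10.174 -9.061] turn units [-0.241 -0.004  0.   ]
```

```bash
python3 -m inch '[{"claw":1,"tx":0,"ty":0.7,"tz":-0.63,"wx":0,"wy":0,"wz":0},{"claw":1,"tx":0,"ty":0.7,"tz":-0.63,"wx":0,"wy":0,"wz":0},{"claw":1,"tx":0,"ty":0.7,"tz":-0.63,"wx":0,"wy":0,"wz":0},{"claw":1,"tx":0,"ty":0.7,"tz":-0.63,"wx":0,"wy":0,"wz":0},{"claw":1,"tx":0,"ty":0.7,"tz":-0.63,"wx":0,"wy":0,"wz":0},{"claw":1,"tx":0,"ty":0.7,"tz":-0.63,"wx":0,"wy":0,"wz":0},{"claw":1,"tx":0,"ty":0.7,"tz":-0.63,"wx":0,"wy":0,"wz":0},{"claw":1,"tx":0,"ty":0.7,"tz":-0.63,"wx":0,"wy":0,"wz":0}]'
python3 - <<'E'
from g import *
goal((.494,-.110,.2),105.6)
E
```

```text
time_s: 0.85
position: [0.3414, -0.2929, 0.2505]
eef_rot: [-155.9, 89.5, 121.7]
contact_force: [1.0, -0.4, 0.3]
grip_width: 0.0853
t 0.85 pos [ 0.3414 -0.2929  0.2505] head -82.45 F [ 1.01 -0.44  0.27] M [-0.08 -0.07 -0.03] gw 0.0853 j [-4.070e+01 -8.300e+00 -3.600e+00  9.520e+01  1.000e-01  1.317e+02]
shift units [ 1.279  4.388 -4.021] turn units [6.002 0.009 0.024]
```

```bash
python3 -m inch '[{"claw":1,"tx":0.1,"ty":0.72,"tz":-0.66,"wx":0,"wy":0,"wz":0},{"claw":1,"tx":0.1,"ty":0.72,"tz":-0.66,"wx":0,"wy":0,"wz":0},{"claw":1,"tx":0.1,"ty":0.72,"tz":-0.66,"wx":0,"wy":0,"wz":0},{"claw":1,"tx":0.1,"ty":0.72,"tz":-0.66,"wx":0,"wy":0,"wz":0},{"claw":1,"tx":0.1,"ty":0.72,"tz":-0.66,"wx":0,"wy":0,"wz":0},{"claw":1,"tx":0,"ty":0.6,"tz":-0.6,"wx":0,"wy":0,"wz":0},{"claw":0.7,"tx":0,"ty":0,"tz":0,"wx":-0.25,"wy":0,"wz":0},{"claw":0.7,"tx":0,"ty":0,"tz":0,"wx":-0.25,"wy":0,"wz":0},{"claw":0.7,"tx":0,"ty":0,"tz":0,"wx":-0.25,"wy":0,"wz":0},{"claw":0.7,"tx":0,"ty":0,"tz":0,"wx":-0.25,"wy":0,"wz":0}]' | tail -5
python3 -m inch '[{"claw":0.7,"tx":0,"ty":0,"tz":0,"wx":-0.25,"wy":0,"wz":0},{"claw":0.7,"tx":0,"ty":0,"tz":0,"wx":-0.25,"wy":0,"wz":0},{"claw":0.7,"tx":0,"ty":0,"tz":0,"wx":-0.25,"wy":0,"wz":0},{"claw":0.7,"tx":0,"ty":0,"tz":0,"wx":-0.25,"wy":0,"wz":0},{"claw":0.7,"tx":0,"ty":0,"tz":0,"wx":-0.25,"wy":0,"wz":0},{"claw":0.7,"tx":0,"ty":0,"tz":0,"wx":-0.25,"wy":0,"wz":0},{"claw":0.7,"tx":0,"ty":0,"tz":0,"wx":-0.25,"wy":0,"wz":0},{"claw":0.7,"tx":0,"ty":0,"tz":0,"wx":-0.25,"wy":0,"wz":0},{"claw":0.7,"tx":0,"ty":0,"tz":0,"wx":-0.25,"wy":0,"wz":0},{"claw":0.7,"tx":0,"ty":0,"tz":0,"wx":-0.25,"wy":0,"wz":0}]' | tail -5
python3 - <<'E'
from g import *
goal((.494,-.110,.2),105.6)
E
```

```text
time_s: 1.68
position: [0.4957, -0.0969, 0.2262]
eef_rot: [-171.9, 89.3, 134.6]
contact_force: [-0.5, -0.0, 0.3]
grip_width: 0.0597
time_s: 2.52
position: [0.4944, -0.0958, 0.2219]
eef_rot: [129.7, 88.9, 147.8]
contact_force: [0.2, -0.4, -0.0]
grip_width: 0.0598
t 2.52 pos [ 0.4944 -0.0958  0.2219] head 18.04 F [ 0.17 -0.38 -0.05] M [-0.03  0.    0.01] gw 0.0598 j [-11.2  -0.9   0.2  92.2   0.4  60.8]
shift units [ 0.543 -0.344 -0.114] turn units [-3.056e+00  3.000e-03 -4.400e-02]
```

```bash
python3 -m inch '[{"claw":0.7,"tx":0,"ty":0,"tz":0,"wx":-0.25,"wy":0,"wz":0},{"claw":0.7,"tx":0,"ty":0,"tz":0,"wx":-0.25,"wy":0,"wz":0},{"claw":0.7,"tx":0,"ty":0,"tz":0,"wx":-0.25,"wy":0,"wz":0},{"claw":0.7,"tx":0,"ty":0,"tz":0,"wx":-0.25,"wy":0,"wz":0},{"claw":0.7,"tx":0,"ty":0,"tz":0,"wx":-0.25,"wy":0,"wz":0},{"claw":0.7,"tx":0,"ty":0,"tz":0,"wx":-0.25,"wy":0,"wz":0},{"claw":0.7,"tx":0,"ty":0,"tz":0,"wx":-0.25,"wy":0,"wz":0},{"claw":0.7,"tx":0,"ty":0,"tz":0,"wx":-0.25,"wy":0,"wz":0},{"claw":0.7,"tx":0,"ty":0,"tz":0,"wx":-0.25,"wy":0,"wz":0},{"claw":0.7,"tx":0,"ty":0,"tz":0,"wx":-0.25,"wy":0,"wz":0}]' | tail -5
python3 -m inch '[{"claw":0.7,"tx":0,"ty":0,"tz":0,"wx":-0.25,"wy":0,"wz":0},{"claw":0.7,"tx":0,"ty":0,"tz":0,"wx":-0.25,"wy":0,"wz":0},{"claw":0.7,"tx":0,"ty":0,"tz":0,"wx":-0.1,"wy":0,"wz":0}]' | tail -5
python3 - <<'E'
from g import *
goal((.494,-.110,.2),105.6)
E
```

```text
time_s: 3.35
position: [0.4929, -0.0954, 0.2179]
eef_rot: [63.8, 88.5, 153.5]
contact_force: [-0.5, -0.4, 0.5]
grip_width: 0.0599
time_s: 3.6
position: [0.4924, -0.0954, 0.2167]
eef_rot: [47.4, 88.3, 154.7]
contact_force: [-0.5, 0.3, -0.4]
grip_width: 0.0597
t 3.6 pos [ 0.4924 -0.0954  0.2167] head 107.24 F [-0.51  0.31 -0.36] M [-0.03 -0.02 -0.06] gw 0.0597 j [-11.2  -0.8  -0.2  92.1   0.4 -28.4]
shift units [ 0.412  0.061 -0.37 ] turn units [ 0.058  0.039 -0.043]
```

```bash
python3 -m inch '[{"claw":0.7,"tx":0.4,"ty":0.06,"tz":-0.37,"wx":0.06,"wy":0.04,"wz":-0.045},{"claw":0.7,"tx":0,"ty":0,"tz":0,"wx":0,"wy":0,"wz":0}]' | tail -5
python3 - <<'E'
from g import *
goal((.494,-.110,.2),105.6)
im=vision.snapshot('top'); crop(im,270,180,400,280,6,'t1.png')
im=vision.snapshot('side'); crop(im,210,180,340,280,6,'s1.png')
E
```

```text
time_s: 3.77
position: [0.4942, -0.11, 0.1994]
eef_rot: [-143.5, 89.9, -37.7]
contact_force: [-0.5, -0.2, -1.1]
grip_width: 0.0597
t 3.77 pos [ 0.4942 -0.11    0.1994] head 105.78 F [-0.46 -0.2  -1.13] M [0.07 0.03 0.01] gw 0.0597 j [-12.5  -1.9  -3.2  88.6  -0.  -28.3]
shift units [-0.015  0.004  0.002] turn units [ 0.006 -0.002  0.001]
```

View pics/s1.png

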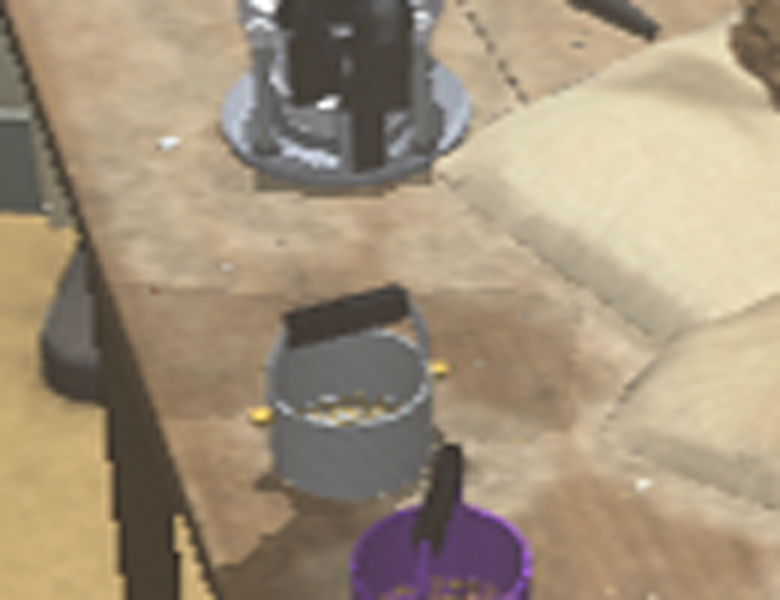

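View pics/t1.png

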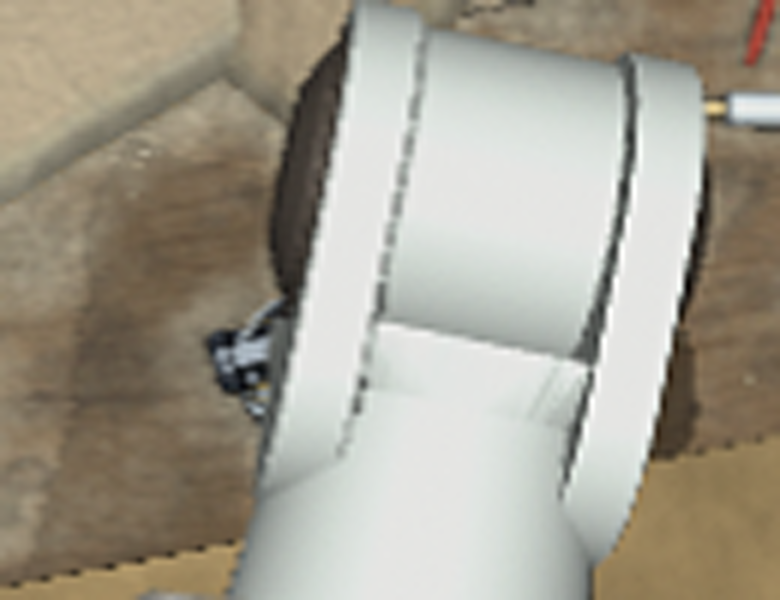

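The side view shows the sieve clear under the gripper. The grip line is free, so I descend.

```bash
python3 -m inch '[{"claw":0.7,"tx":0.7,"ty":0,"tz":0,"wx":0,"wy":0,"wz":0},{"claw":0.7,"tx":0.7,"ty":0,"tz":0,"wx":0,"wy":0,"wz":0},{"claw":0.7,"tx":0.7,"ty":0,"tz":0,"wx":0,"wy":0,"wz":0},{"claw":0.7,"tx":0.4,"ty":0,"tz":0,"wx":0,"wy":0,"wz":0}]' | tail -5
python3 - <<'E'
from g import *
goal((.494,-.110,.087),105.6)
im=vision.snapshot('side'); crop(im,210,180,340,280,6,'s2.png')
E
```

```text
time_s: 4.2
position: [0.4982, -0.1083, 0.1062]
eef_rot: [-107.4, 89.4, -1.5]
contact_force: [-1.0, 0.5, 0.1]
grip_width: 0.0597
t 4.2 pos [ 0.4982 -0.1083  0.1062] head 105.88 F [-0.99  0.5   0.09] M [-0.02  0.03 -0.02] gw 0.0597 j [-12.3  -1.4 -13.   77.7   0.1 -28.2]
shift units [ 0.478  0.118 -0.012] turn units [ 0.01  -0.007  0.021]
```

View pics/s2.png

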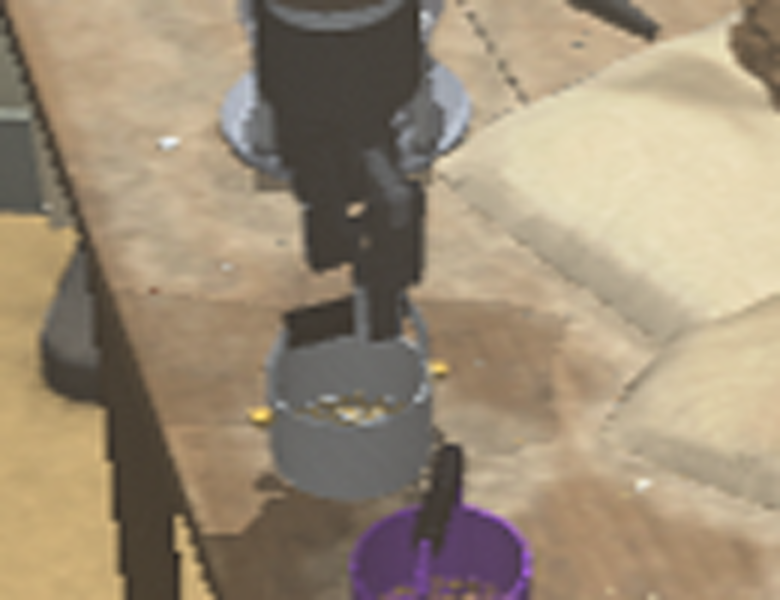

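The fingers straddle the bar, with the near finger at about crop (385,310). I correct 4 mm in x, finish the descent and grip.

```bash
python3 -m inch '[{"claw":0.7,"tx":0.4,"ty":0.12,"tz":-0.01,"wx":0.01,"wy":0,"wz":0.02},{"claw":0.7,"tx":0.06,"ty":0.02,"tz":0,"wx":0,"wy":0,"wz":0}]' | tail -5
python3 - <<'E'
from g import *
goal((.494,-.110,.087),105.6)
E
python3 -m inch '[{"claw":0.2,"tx":0,"ty":0,"tz":0,"wx":0,"wy":0,"wz":0},{"claw":0,"tx":0,"ty":0,"tz":0,"wx":0,"wy":0,"wz":0},{"claw":0,"tx":0,"ty":0,"tz":0,"wx":0,"wy":0,"wz":0},{"claw":0,"tx":0,"ty":0,"tz":0,"wx":0,"wy":0,"wz":0},{"claw":0,"tx":0,"ty":0,"tz":0,"wx":0,"wy":0,"wz":0},{"claw":0,"tx":0,"ty":0,"tz":0,"wx":0,"wy":0,"wz":0}]'
python3 - <<'E'
from g import *
goal((.494,-.110,.087),105.6)
E
```

```text
time_s: 4.42
position: [0.4921, -0.1092, 0.0858]
eef_rot: [102.7, 89.8, -151.7]
contact_force: [-1.4, -0.0, -0.4]
grip_width: 0.0599
t 4.42 pos [ 0.4921 -0.1092  0.0858] head 105.63 F [-1.42 -0.02 -0.37] M [ 0.02  0.05 -0.03] gw 0.0599 j [-12.4  -1.  -14.9  76.2  -0.1 -28.1]
shift units [-0.03  -0.039 -0.033] turn units [ 0.001 -0.001 -0.007]
time_s: 4.92
position: [0.4949, -0.1089, 0.0921]
eef_rot: [-139.8, 89.8, -34.1]
contact_force: [0.6, -0.9, -2.2]
grip_width: 0.0107
t 4.92 pos [ 0.4949 -0.1089  0.0921] head 105.69 F [ 0.56 -0.86 -2.15] M [-0.    0.02  0.01] gw 0.0107 j [-12.4  -1.1 -14.3  76.6  -0.1 -28.1]
shift units [ 0.126  0.029 -0.02 ] turn units [ 0.003 -0.006  0.005]
```

```bash
python3 -m inch '[{"claw":0,"tx":-0.2,"ty":0,"tz":0,"wx":0,"wy":0,"wz":0},{"claw":0,"tx":-0.4,"ty":0,"tz":0,"wx":0,"wy":0,"wz":0},{"claw":0,"tx":-0.6,"ty":0,"tz":0,"wx":0,"wy":0,"wz":0},{"claw":0,"tx":-0.6,"ty":0,"tz":0,"wx":0,"wy":0,"wz":0},{"claw":0,"tx":-0.6,"ty":0,"tz":0,"wx":0,"wy":0,"wz":0},{"claw":0,"tx":-0.6,"ty":0,"tz":0,"wx":0,"wy":0,"wz":0},{"claw":0,"tx":-0.3,"ty":0,"tz":0,"wx":0,"wy":0,"wz":0}]'
python3 - <<'E'
from g import *
goal((.521,.188,.225),84.5)
im=vision.snapshot('side'); crop(im,200,140,330,240,6,'s3.png')
E
```

```text
time_s: 5.5
position: [0.4919, -0.1081, 0.2293]
eef_rot: [80.8, 89.8, -173.5]
contact_force: [0.5, -0.4, -2.0]
grip_width: 0.0106
t 5.5 pos [ 0.4919 -0.1081  0.2293] head 105.68 F [ 0.48 -0.39 -2.02] M [ 0.01 -0.01  0.01] gw 0.0106 j [-12.4  -1.7   0.3  92.1  -0.1 -28. ]
shift units [ 0.103 -2.702  6.93 ] turn units [ 0.739 -0.    -0.007]
```

View pics/s3.png

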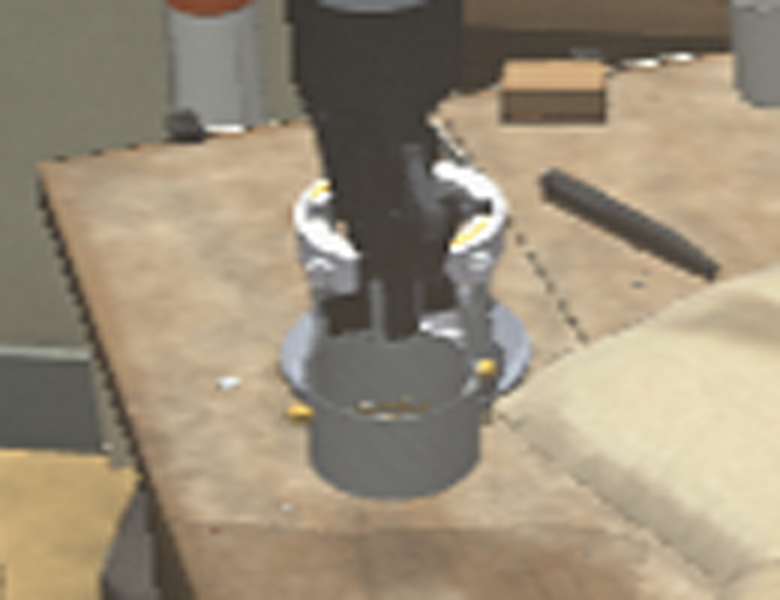

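The sieve hangs level in the gripper, with lugs at crop (300,412) and (487,368). I carry it toward the stand.

```bash
python3 -m inch '[{"claw":0,"tx":0,"ty":-0.2,"tz":0.5,"wx":0,"wy":0,"wz":0},{"claw":0,"tx":0,"ty":-0.27,"tz":0.69,"wx":0,"wy":0,"wz":0},{"claw":0,"tx":0,"ty":-0.27,"tz":0.69,"wx":0,"wy":0,"wz":0},{"claw":0,"tx":0,"ty":-0.27,"tz":0.69,"wx":0,"wy":0,"wz":0},{"claw":0,"tx":0,"ty":-0.27,"tz":0.69,"wx":0,"wy":0,"wz":0},{"claw":0,"tx":0,"ty":-0.27,"tz":0.69,"wx":0,"wy":0,"wz":0},{"claw":0,"tx":0,"ty":-0.27,"tz":0.69,"wx":0,"wy":0,"wz":0},{"claw":0,"tx":0,"ty":-0.27,"tz":0.69,"wx":0,"wy":0,"wz":0},{"claw":0,"tx":0,"ty":-0.2,"tz":0.5,"wx":0,"wy":0,"wz":0}]' |tail -5
python3 - <<'E'
from g import *
goal((.521,.188,.225),84.5)
E
```

```text
time_s: 6.3
position: [0.5181, 0.1472, 0.231]
eef_rot: [179.6, 89.8, -75.3]
contact_force: [-0.3, 0.0, -2.6]
grip_width: 0.0104
t 6.3 pos [0.5181 0.1472 0.231 ] head 105.16 F [-0.33  0.01 -2.55] M [-0.02  0.01 -0.01] gw 0.0104 j [15.9  2.9  5.1 92.2 -0.2  0.8]
shift units [ 0.146 -0.336  0.967] turn units [ 0.721 -0.006  0.001]
```

```bash
python3 -m inch '[{"claw":0,"tx":0,"ty":-0.18,"tz":0.5,"wx":0,"wy":0,"wz":0},{"claw":0,"tx":0,"ty":-0.13,"tz":0.4,"wx":0,"wy":0,"wz":0},{"claw":0,"tx":0,"ty":0,"tz":0,"wx":0.2,"wy":0,"wz":0},{"claw":0,"tx":0,"ty":0,"tz":0,"wx":0.2,"wy":0,"wz":0},{"claw":0,"tx":0,"ty":0,"tz":0,"wx":0.2,"wy":0,"wz":0},{"claw":0,"tx":0,"ty":0,"tz":0,"wx":0.1,"wy":0,"wz":0},{"claw":0,"tx":0,"ty":0,"tz":0,"wx":0,"wy":0,"wz":0}]' |tail -5
python3 - <<'E'
from g import *
goal((.521,.188,.225),84.5)
E
```

```text
time_s: 6.88
position: [0.5188, 0.1934, 0.2264]
eef_rot: [130.0, 89.6, -145.3]
contact_force: [0.7, -0.2, -1.6]
grip_width: 0.0109
t 6.88 pos [0.5188 0.1934 0.2264] head 84.65 F [ 0.66 -0.19 -1.62] M [ 0.02 -0.05  0.02] gw 0.0109 j [20.5  5.3  7.1 92.2 -0.1 25.8]
shift units [ 0.036 -0.068 -0.128] turn units [ 0.005 -0.009 -0.01 ]
```

```bash
python3 -m inch '[{"claw":0,"tx":0.3,"ty":-0.07,"tz":-0.13,"wx":0,"wy":-0.01,"wz":-0.01},{"claw":0,"tx":0.2,"ty":0,"tz":0,"wx":0,"wy":0,"wz":0},{"claw":0,"tx":0,"ty":0,"tz":0,"wx":0,"wy":0,"wz":0}]' |tail -5
python3 - <<'E'
from g import *
goal((.521,.188,.200),84.5)
im=vision.snapshot('side'); cv2.imwrite('pics/side_a.png',im[:,:,::-1]); crop(im,205,120,335,220,6,'s4.png')
im=vision.snapshot('top'); cv2.imwrite('pics/top_a.png',im[:,:,::-1]);crop(im,165,180,295,280,6,'t4.png')
E
```

```text
time_s: 7.13
position: [0.5208, 0.1879, 0.2051]
eef_rot: [50.8, 89.9, 135.7]
contact_force: [0.7, 0.5, -1.9]
grip_width: 0.011
t 7.13 pos [0.5208 0.1879 0.2051] head 84.93 F [ 0.68  0.52 -1.9 ] M [-0.05  0.07 -0.  ] gw 0.011 j [19.8  4.7  4.1 89.4  0.  24.9]
shift units [ 0.128 -0.005  0.004] turn units [ 0.015  0.001 -0.002]
```

View pics/s4.png

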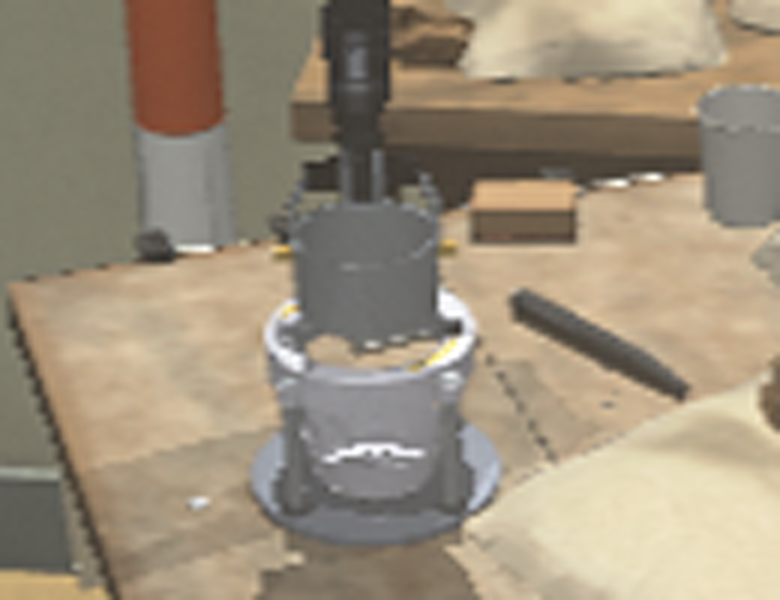

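View pics/t4.png

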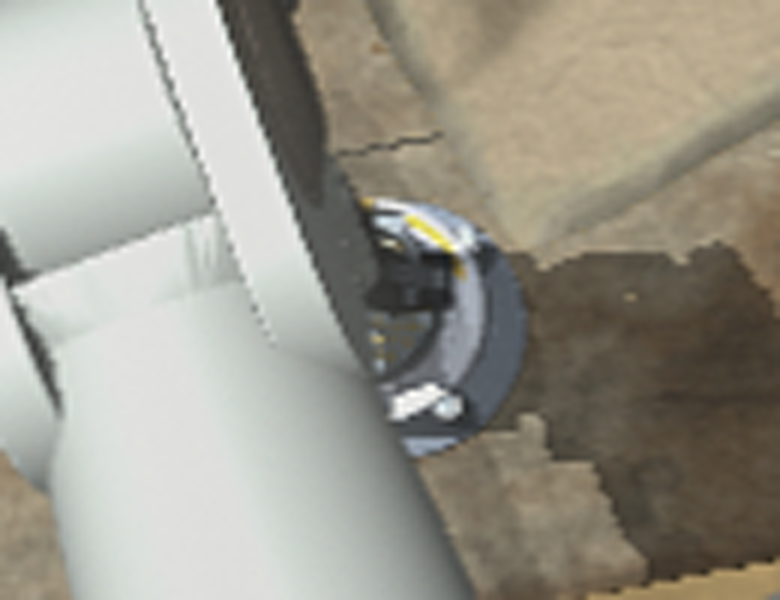

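Run:
```python
from h import *
s=cv2.imread('pics/side_a.png')[:,:,::-1]
x0,y0,x1,y1=240,155,290,168; h=cv2.cvtColor(np.ascontiguousarray(s[y0:y1,x0:x1]),cv2.COLOR_RGB2HSV)
m=cv2.inRange(h,np.array((18,90,100)),np.array((35,255,255))); n,l,st,c=cv2.connectedComponentsWithStats(m)
P=[]
for i in range(1,n):
    if st[i,4]<4: continue
    q=c[i]+[x0,y0]; print(st[i],q,[onz('side',*q,z).round(4) for z in(.143,.146,.149)])
z=.146
th=np.radians(-5.1)
for k in(1,-1): 
    p=np.array([.5208+k*.045*np.cos(th),.1879+k*.045*np.sin(th),z]); print('pred',proj('side',p).round(2))
    p=np.array([.521+k*.048*np.cos(np.radians(-5.5)),.188+k*.048*np.sin(np.radians(-5.5)),.099]); print('gap',proj('side',p).round(2))
```

```text
[38  5  3  3  9] [279. 161.] [array([0.5656, 0.196 , 0.143 ]), array([0.565 , 0.1904, 0.146 ]), array([0.5644, 0.1848, 0.149 ])]
[11  6  3  3  8] [251.875 161.875] [array([0.4763, 0.2045, 0.143 ]), array([0.4761, 0.1989, 0.146 ]), array([0.4758, 0.1932, 0.149 ])]
pred [279.42 161.91]
gap [280.71 174.35]
pred [252.   162.87]
gap [251.92 175.28]
```

Run:
```python
from h import *
for n in('top','side'):
  im=cv2.imread(f'pics/{n}0.png')
  for r in(.0465,.049):
    for base in(0,180):
      a=np.arange(24,-33,-3); row=[]
      for d in a:
        t=np.radians(d+base); u=proj(n,[.521+r*np.cos(t),.188+r*np.sin(t),.099]).astype(np.float32)
        p=cv2.remap(im,u[:1].reshape(1,1),u[1:].reshape(1,1),cv2.INTER_LINEAR)[0,0]; row.append(int(p.min()))
      print(n,r,base,dict(zip(a.tolist(),row)))
```

```text
top 0.0465 0 {24: 230, 21: 226, 18: 226, 15: 235, 12: 235, 9: 228, 6: 192, 3: 121, 0: 123, -3: 184, -6: 237, -9: 232, -12: 229, -15: 228, -18: 230, -21: 226, -24: 213, -27: 222, -30: 227}
top 0.0465 180 {24: 230, 21: 229, 18: 226, 15: 224, 12: 232, 9: 229, 6: 221, 3: 211, 0: 207, -3: 208, -6: 213, -9: 206, -12: 149, -15: 106, -18: 148, -21: 198, -24: 224, -27: 207, -30: 201}
top 0.049 0 {24: 228, 21: 229, 18: 229, 15: 229, 12: 229, 9: 226, 6: 182, 3: 120, 0: 107, -3: 139, -6: 168, -9: 179, -12: 196, -15: 213, -18: 216, -21: 197, -24: 159, -27: 130, -30: 148}
top 0.049 180 {24: 228, 21: 228, 18: 228, 15: 228, 12: 228, 9: 228, 6: 228, 3: 229, 0: 228, -3: 229, -6: 231, -9: 203, -12: 143, -15: 101, -18: 161, -21: 154, -24: 132, -27: 140, -30: 133}
side 0.0465 0 {24: 241, 21: 237, 18: 246, 15: 249, 12: 209, 9: 173, 6: 131, 3: 111, 0: 86, -3: 70, -6: 76, -9: 83, -12: 109, -15: 164, -18: 214, -21: 214, -24: 194, -27: 183, -30: 183}
side 0.0465 180 {24: 242, 21: 242, 18: 243, 15: 246, 12: 252, 9: 254, 6: 229, 3: 204, 0: 181, -3: 151, -6: 123, -9: 107, -12: 113, -15: 118, -18: 144, -21: 185, -24: 212, -27: 212, -30: 221}
side 0.049 0 {24: 249, 21: 249, 18: 250, 15: 254, 12: 231, 9: 183, 6: 137, 3: 107, 0: 84, -3: 64, -6: 71, -9: 79, -12: 109, -15: 162, -18: 216, -21: 218, -24: 194, -27: 160, -30: 184}
side 0.049 180 {24: 247, 21: 248, 18: 249, 15: 249, 12: 250, 9: 252, 6: 236, 3: 212, 0: 187, -3: 162, -6: 136, -9: 122, -12: 124, -15: 124, -18: 150, -21: 191, -24: 227, -27: 225, -30: 235}
```

```bash
python3 -m inch '[{"claw":0,"tx":0.1,"ty":-0.015,"tz":0,"wx":0.04,"wy":0,"wz":0},{"claw":0,"tx":0.1,"ty":0,"tz":0,"wx":0,"wy":0,"wz":0},{"claw":0,"tx":0.05,"ty":0,"tz":0,"wx":0,"wy":0,"wz":0},{"claw":0,"tx":0,"ty":0,"tz":0,"wx":0,"wy":0,"wz":0}]' |tail -5
python3 - <<'E'
from g import *
goal((.5215,.188,.192),83.8)
E
```

```text
time_s: 7.57
position: [0.522, 0.1884, 0.1968]
eef_rot: [-43.1, 89.9, 40.6]
contact_force: [1.0, 0.4, -1.6]
grip_width: 0.0107
t 7.57 pos [0.522  0.1884 0.1968] head 83.71 F [ 1.01  0.37 -1.57] M [-0.   -0.04 -0.02] gw 0.0107 j [19.8  4.7  3.2 88.4  0.  26.1]
shift units [ 0.12   0.011 -0.011] turn units [-0.003  0.003  0.003]
```

```bash
python3 -m inch '[{"claw":0,"tx":0.12,"ty":0.012,"tz":-0.01,"wx":0,"wy":0,"wz":0},{"claw":0,"tx":0.12,"ty":0.01,"tz":0,"wx":0,"wy":0,"wz":0},{"claw":0,"tx":0.12,"ty":0.01,"tz":0,"wx":0,"wy":0,"wz":0}]' |tail -5
python3 - <<'E'
from g import *
goal((.5213,.188,.170),83.8)
E
```

```text
time_s: 7.82
position: [0.521, 0.1884, 0.1825]
eef_rot: [-52.1, 89.8, 31.6]
contact_force: [-0.6, 0.0, -2.2]
grip_width: 0.0112
t 7.82 pos [0.521  0.1884 0.1825] head 83.73 F [-0.61  0.02 -2.2 ] M [ 0.01  0.01 -0.  ] gw 0.0112 j [19.9  4.4  1.3 86.7  0.  26.1]
shift units [ 0.311 -0.006 -0.01 ] turn units [-0.003  0.005  0.006]
```

```bash
python3 -m inch '[{"claw":0,"tx":0.12,"ty":0.0,"tz":-0.01,"wx":0,"wy":0,"wz":0},{"claw":0,"tx":0.12,"ty":0.0,"tz":0,"wx":0,"wy":0,"wz":0},{"claw":0,"tx":0.12,"ty":0.0,"tz":0,"wx":0,"wy":0,"wz":0},{"claw":0,"tx":0.08,"ty":0.0,"tz":0,"wx":0,"wy":0,"wz":0}]' |tail -5
python3 - <<'E'
from g import *
goal((.5213,.188,.164),83.8)
im=vision.snapshot('side'); cv2.imwrite('pics/side_b.png',im[:,:,::-1]); crop(im,215,130,315,205,8,'s5.png')
E
```

```text
time_s: 8.15
position: [0.5206, 0.1879, 0.162]
eef_rot: [-48.2, 89.8, 35.5]
contact_force: [0.1, -0.1, -2.0]
grip_width: 0.0109
t 8.15 pos [0.5206 0.1879 0.162 ] head 83.74 F [ 0.1  -0.1  -2.05] M [-0.01  0.04  0.01] gw 0.0109 j [19.8  4.4 -0.9 84.5  0.  26.1]
shift units [-0.049 -0.018  0.005] turn units [-0.002  0.004  0.004]
```

View pics/s5.png

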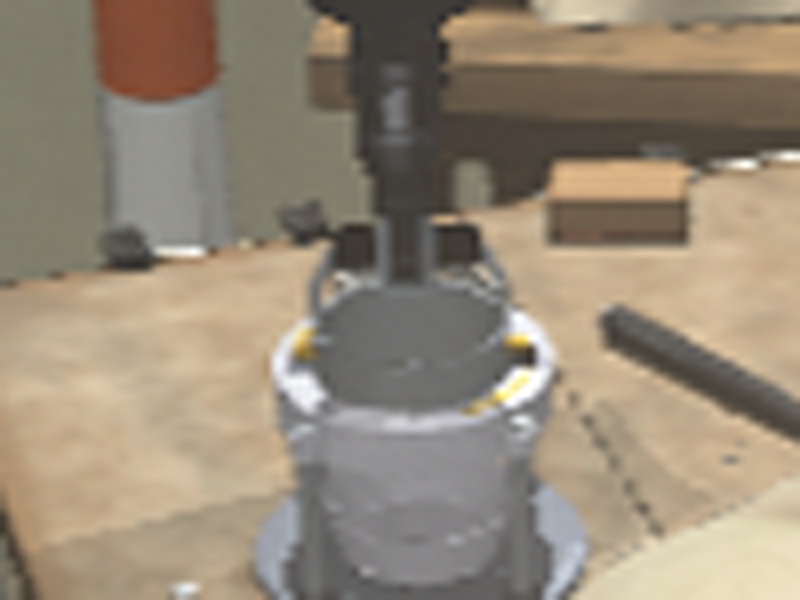

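The side view shows the right lug at crop (518,340) directly over its dark gap at (520,355), and no contact force is felt. I lower in small steps.

```bash
python3 -m inch '[{"claw":0,"tx":0.05,"ty":-0.015,"tz":0,"wx":0,"wy":0,"wz":0},{"claw":0,"tx":0.05,"ty":0.0,"tz":0,"wx":0,"wy":0,"wz":0}]' |tail -5
python3 -m inch '[{"claw":0,"tx":0.05,"ty":0,"tz":0,"wx":0,"wy":0,"wz":0},{"claw":0,"tx":0.04,"ty":0.0,"tz":0,"wx":0,"wy":0,"wz":0}]' |tail -5
python3 - <<'E'
from g import *
goal((.5213,.188,.147),83.8)
E
```

```text
time_s: 8.37
position: [0.521, 0.1878, 0.1571]
eef_rot: [-41.7, 89.9, 42.1]
contact_force: [-1.0, -0.5, -1.8]
grip_width: 0.0104
time_s: 8.53
position: [0.5212, 0.1878, 0.1533]
eef_rot: [-44.0, 89.9, 39.7]
contact_force: [-0.1, 0.2, -2.8]
grip_width: 0.011
t 8.53 pos [0.5212 0.1878 0.1533] head 83.74 F [-0.11  0.24 -2.75] M [-0.02 -0.03  0.  ] gw 0.011 j [19.8  4.6 -1.7 83.6  0.  26.1]
shift units [ 0.158 -0.002  0.006] turn units [-0.002  0.003  0.003]
```

```bash
python3 -m inch '[{"claw":0,"tx":0.04,"ty":0,"tz":0,"wx":0,"wy":0,"wz":0},{"claw":0,"tx":0.03,"ty":0.0,"tz":0,"wx":0,"wy":0,"wz":0}]' |tail -5
python3 -m inch '[{"claw":0,"tx":0.03,"ty":0,"tz":0,"wx":0,"wy":0,"wz":0},{"claw":0,"tx":0.0,"ty":0.0,"tz":0,"wx":0,"wy":0,"wz":0}]' |tail -5
python3 - <<'E'
from g import *
goal((.5213,.188,.147),83.8)
E
```

```text
time_s: 8.7
position: [0.5213, 0.1878, 0.1503]
eef_rot: [-46.2, 89.8, 37.6]
contact_force: [0.3, 0.1, -1.7]
grip_width: 0.0107
time_s: 8.87
position: [0.5213, 0.1878, 0.1488]
eef_rot: [-44.5, 89.9, 39.2]
contact_force: [-0.6, 0.1, -3.8]
grip_width: 0.0108
t 8.87 pos [0.5213 0.1878 0.1488] head 83.74 F [-0.59  0.06 -3.76] M [-0.01 -0.01 -0.01] gw 0.0108 j [19.8  4.6 -2.2 83.1  0.  26.1]
shift units [ 0.046 -0.001  0.004] turn units [-0.002  0.004  0.004]
```

```bash
python3 -m inch '[{"claw":0,"tx":0.025,"ty":0,"tz":0,"wx":0,"wy":0,"wz":0},{"claw":0,"tx":0.0,"ty":0.0,"tz":0,"wx":0,"wy":0,"wz":0}]' |grep -E "pos|force"
python3 -m inch '[{"claw":0,"tx":0.025,"ty":0,"tz":0,"wx":0,"wy":0,"wz":0},{"claw":0,"tx":0.0,"ty":0.0,"tz":0,"wx":0,"wy":0,"wz":0}]' |grep -E "pos|force"
```

```text
position: [0.5213, 0.1878, 0.1478]
contact_force: [0.3, -2.0, -3.3]
position: [0.5214, 0.1879, 0.1469]
contact_force: [-0.4, -0.2, -2.2]
```

```bash
python3 -m inch '[{"claw":0,"tx":0.025,"ty":0,"tz":0,"wx":0,"wy":0,"wz":0},{"claw":0,"tx":0.0,"ty":0.0,"tz":0,"wx":0,"wy":0,"wz":0}]' |grep -E "pos|force"
python3 -m inch '[{"claw":0,"tx":0.025,"ty":0,"tz":0,"wx":0,"wy":0,"wz":0},{"claw":0,"tx":0.0,"ty":0.0,"tz":0,"wx":0,"wy":0,"wz":0}]' |grep -E "pos|force"
```

```text
position: [0.5214, 0.1879, 0.1458]
contact_force: [0.5, 0.3, -2.7]
position: [0.5216, 0.188, 0.1454]
contact_force: [-0.1, 0.6, -1.0]
```

```bash
python3 -m inch '[{"claw":0,"tx":0.02,"ty":0,"tz":0,"wx":0,"wy":0,"wz":0},{"claw":0,"tx":0.0,"ty":0.0,"tz":0,"wx":0,"wy":0,"wz":0}]' |grep -E "pos|force"
python3 -m inch '[{"claw":0,"tx":0.02,"ty":0,"tz":0,"wx":0,"wy":0,"wz":0},{"claw":0,"tx":0.0,"ty":0.0,"tz":0,"wx":0,"wy":0,"wz":0}]' |grep -E "pos|force"
python3 - <<'E'
from g import *
goal((.5213,.188,.1445),83.8)
im=vision.snapshot('side'); cv2.imwrite('pics/side_c.png',im[:,:,::-1]); crop(im,215,130,315,205,8,'s6.png')
E
```

```text
position: [0.5218, 0.188, 0.1454]
contact_force: [-0.1, -0.3, -1.7]
position: [0.5219, 0.1881, 0.1453]
contact_force: [-0.9, -0.9, -0.8]
t 9.87 pos [0.5219 0.1881 0.1453] head 83.74 F [-0.93 -0.94 -0.83] M [-0.05  0.27  0.01] gw 0.0107 j [19.8  4.5 -2.7 82.5  0.  26.1]
shift units [ 0.021  0.015 -0.003] turn units [-0.002  0.007  0.01 ]
```

View pics/s6.png

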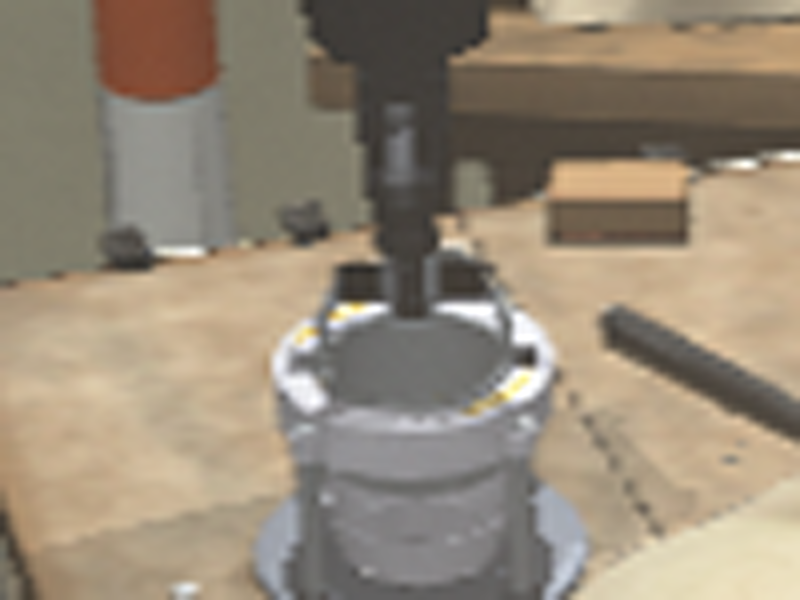

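Contact is felt at TCP z = 0.1453 with only 1–2 N, and both lugs are below the lip at the gaps. So the sieve is on the ledge. I hold briefly, then turn clockwise under a slight downward bias.

```bash
python3 -m inch '[{"claw":0,"tx":0,"ty":0.01,"tz":0,"wx":0,"wy":0.007,"wz":0.01},{"claw":0,"tx":0.01,"ty":0.0,"tz":0,"wx":0,"wy":0,"wz":0},{"claw":0,"tx":0.01,"ty":0,"tz":0,"wx":0,"wy":0,"wz":0},{"claw":0,"tx":0.01,"ty":0,"tz":0,"wx":0,"wy":0,"wz":0}]' >/dev/null
python3 - <<'E'
from g import *
goal((.5213,.188,.1445),83.8)
E
python3 -m inch '[{"claw":0,"tx":0.01,"ty":0,"tz":0,"wx":0.07,"wy":0,"wz":0},{"claw":0,"tx":0.01,"ty":0.0,"tz":0,"wx":0.07,"wy":0,"wz":0},{"claw":0,"tx":0.01,"ty":0,"tz":0,"wx":0.07,"wy":0,"wz":0}]' >/dev/null
python3 - <<'E'
from g import *
goal((.5213,.188,.1445),77)
E
```

```text
t 10.25 pos [0.5217 0.1882 0.1452] head 83.73 F [-2.74 -1.12  4.5 ] M [-0.24  0.34  0.02] gw 0.0113 j [19.8  4.8 -2.4 82.8 -0.  26.1]
shift units [ 0.018  0.01  -0.005] turn units [-0.002 -0.     0.001]
t 10.5 pos [0.5223 0.1885 0.1452] head 77.61 F [-0.66 -0.25  3.02] M [-0.02  0.15  0.17] gw 0.0104 j [19.9  4.8 -2.4 82.7 -0.  32.3]
shift units [ 0.018  0.022 -0.018] turn units [0.021 0.002 0.005]
```

```bash
python3 -m inch '[{"claw":0,"tx":0.008,"ty":0.015,"tz":-0.01,"wx":0.07,"wy":0,"wz":0},{"claw":0,"tx":0.008,"ty":0.0,"tz":0,"wx":0.07,"wy":0,"wz":0},{"claw":0,"tx":0.008,"ty":0,"tz":0,"wx":0.07,"wy":0,"wz":0},{"claw":0,"tx":0.008,"ty":0,"tz":0,"wx":0.07,"wy":0,"wz":0}]' >/dev/null
python3 - <<'E'
from g import *
goal((.5213,.188,.1445),66)
E
```

```text
t 10.83 pos [0.5226 0.1889 0.1453] head 69.23 F [-1.2   0.12  3.36] M [-0.    0.17  0.08] gw 0.0104 j [19.9  4.7 -2.5 82.5 -0.  40.6]
shift units [ 0.019  0.023 -0.032] turn units [0.113 0.008 0.008]
```

```bash
python3 -m inch '[{"claw":0,"tx":0.01,"ty":0.02,"tz":-0.02,"wx":0.07,"wy":0.004,"wz":0.004},{"claw":0,"tx":0.01,"ty":0.01,"tz":-0.01,"wx":0.07,"wy":0,"wz":0},{"claw":0,"tx":0.01,"ty":0,"tz":0,"wx":0.07,"wy":0,"wz":0}]' >/dev/null
python3 - <<'E'
from g import *
goal((.5213,.188,.1445),58)
E
python3 -m inch '[{"claw":0,"tx":0.01,"ty":0.01,"tz":-0.01,"wx":0.07,"wy":0.004,"wz":0.004},{"claw":0,"tx":0.01,"ty":0,"tz":0,"wx":0.07,"wy":0,"wz":0}]' >/dev/null
python3 - <<'E'
from g import *
goal((.5213,.188,.1445),58)
E
```

```text
t 11.08 pos [0.5221 0.1888 0.1452] head 62.94 F [-0.19 -0.24  4.37] M [-0.04  0.17  0.17] gw 0.0106 j [19.9  4.6 -2.6 82.5  0.  46.9]
shift units [ 0.018  0.008 -0.028] turn units [0.172 0.009 0.007]
t 11.25 pos [0.5221 0.189  0.1452] head 58.74 F [-1.06 -0.57  3.93] M [-0.03  0.25  0.1 ] gw 0.011 j [19.9  4.7 -2.5 82.5  0.  51.1]
shift units [ 0.018  0.005 -0.032] turn units [0.026 0.008 0.005]
```

Turned 25° so far. I continue in about 4° steps and watch z.

```bash
python3 -m inch '[{"claw":0,"tx":0.015,"ty":0.01,"tz":-0.02,"wx":0.07,"wy":0.008,"wz":0.005},{"claw":0,"tx":0.015,"ty":0,"tz":-0.01,"wx":0.06,"wy":0,"wz":0}]' |grep -E "posi|force"
python3 -m inch '[{"claw":0,"tx":0.015,"ty":0,"tz":-0.01,"wx":0.06,"wy":0,"wz":0},{"claw":0,"tx":0.015,"ty":0,"tz":0,"wx":0.06,"wy":0,"wz":0}]' |grep -E "posi|force"
python3 - <<'E'
from g import *
goal((.5213,.188,.1445),50)
E
```

```text
position: [0.522, 0.1887, 0.1452]
contact_force: [0.1, -0.2, 5.2]
position: [0.5225, 0.1888, 0.1452]
contact_force: [-0.9, 0.1, 5.6]
t 11.58 pos [0.5225 0.1888 0.1452] head 51.27 F [-0.92  0.06  5.59] M [-0.03  0.27  0.15] gw 0.0106 j [19.9  4.7 -2.5 82.5  0.  58.6]
shift units [ 0.018  0.01  -0.035] turn units [0.044 0.01  0.005]
```

```bash
python3 -m inch '[{"claw":0,"tx":0.015,"ty":0.01,"tz":-0.02,"wx":0.06,"wy":0.008,"wz":0.005},{"claw":0,"tx":0.015,"ty":0,"tz":-0.01,"wx":0.06,"wy":0,"wz":0}]' |grep -E "posi|force"
python3 -m inch '[{"claw":0,"tx":0.015,"ty":0.01,"tz":-0.01,"wx":0.06,"wy":0,"wz":0},{"claw":0,"tx":0.015,"ty":0,"tz":0,"wx":0.06,"wy":0,"wz":0}]' |grep -E "posi|force"
python3 - <<'E'
from g import *
goal((.5213,.188,.1445),44)
E
```

```text
position: [0.5223, 0.1888, 0.1452]
contact_force: [-0.6, 1.0, 4.7]
position: [0.5227, 0.1893, 0.145]
contact_force: [-0.2, 2.0, 1.8]
t 11.92 pos [0.5227 0.1893 0.145 ] head 44.11 F [-0.25  2.02  1.76] M [ 0.52 -0.22  0.09] gw 0.0107 j [19.9  4.7 -2.6 82.4  0.1 65.8]
shift units [ 0.011  0.001 -0.049] turn units [0.004 0.013 0.003]
```

The pressing force fell and the moment changed sign at about 40° of turn, so a lug edge is at its notch. I go 2° further with a light press and centre it.

```bash
python3 -m inch '[{"claw":0,"tx":0.015,"ty":0,"tz":-0.03,"wx":0.05,"wy":0.01,"wz":0.003},{"claw":0,"tx":0.02,"ty":0,"tz":-0.01,"wx":0.0,"wy":0,"wz":0}]' |grep -E "posi|force"
python3 - <<'E'
from g import *
goal((.5213,.188,.1395),42)
E
```

```text
position: [0.5226, 0.1891, 0.1445]
contact_force: [-2.0, 0.2, 6.9]
t 12.08 pos [0.5226 0.1891 0.1445] head 42.56 F [-1.98  0.25  6.86] M [-0.04  0.2  -0.03] gw 0.011 j [19.9  4.7 -2.5 82.5  0.1 67.3]
shift units [ 0.125  0.001 -0.044] turn units [0.02  0.009 0.001]
```

```bash
python3 -m inch '[{"claw":0,"tx":0.01,"ty":0,"tz":-0.02,"wx":0.05,"wy":0.005,"wz":0},{"claw":0,"tx":0.015,"ty":0,"tz":0,"wx":0.05,"wy":0,"wz":0}]' |grep -E "posi|force"
python3 - <<'E'
from g import *
goal((.5213,.188,.1395),40)
E
```

```text
position: [0.5229, 0.1892, 0.1443]
contact_force: [1.3, 0.3, -1.5]
t 12.25 pos [0.5229 0.1892 0.1443] head 39.74 F [ 1.33  0.31 -1.45] M [-0.01 -0.36  0.02] gw 0.0103 j [19.9  4.8 -2.5 82.4  0.1 70.1]
shift units [ 0.119  0.003 -0.052] turn units [-0.009  0.01   0.002]
```

```bash
python3 -m inch '[{"claw":0,"tx":0.025,"ty":0,"tz":-0.02,"wx":0,"wy":0.005,"wz":0},{"claw":0,"tx":0.02,"ty":0,"tz":0,"wx":0.0,"wy":0,"wz":0}]' |grep -E "posi|force"
python3 - <<'E'
from g import *
goal((.5213,.188,.1395),40)
E
```

```text
position: [0.5218, 0.1885, 0.1414]
contact_force: [0.0, -0.3, -2.7]
t 12.42 pos [0.5218 0.1885 0.1414] head 39.73 F [ 0.01 -0.26 -2.66] M [-0.   -0.01  0.05] gw 0.011 j [19.9  4.8 -2.8 82.3 -0.  70.1]
shift units [ 0.047 -0.002 -0.018] turn units [-0.009  0.001  0.001]
```

It dropped 3 mm freely into the notches. I keep lowering until the floor is felt.

```bash
python3 -m inch '[{"claw":0,"tx":0.02,"ty":0,"tz":-0.01,"wx":0,"wy":0,"wz":0},{"claw":0,"tx":0.01,"ty":0,"tz":0,"wx":0.0,"wy":0,"wz":0}]' |grep -E "posi|force"
python3 -m inch '[{"claw":0,"tx":0.02,"ty":0,"tz":0,"wx":0,"wy":0,"wz":0},{"claw":0,"tx":0.01,"ty":0,"tz":0,"wx":0.0,"wy":0,"wz":0}]' |grep -E "posi|force"
python3 - <<'E'
from g import *
goal((.5213,.188,.139),40)
E
```

```text
position: [0.521, 0.1879, 0.1392]
contact_force: [-1.6, -0.1, 8.0]
position: [0.521, 0.1879, 0.1392]
contact_force: [-1.3, 0.5, 2.1]
t 12.75 pos [0.521  0.1879 0.1392] head 39.84 F [-1.3   0.54  2.12] M [-0.03  0.28 -0.01] gw 0.011 j [19.8  4.8 -3.1 82.2  0.  70. ]
shift units [ 0.006 -0.005  0.007] turn units [-0.005 -0.    -0.   ]
```

It is seated, 6 mm below the ledge reading. I hold, release, and look before retreating.

```bash
python3 -m inch '[{"claw":0,"tx":-0.005,"ty":0,"tz":0,"wx":0,"wy":0,"wz":0},{"claw":0,"tx":0,"ty":0,"tz":0,"wx":0,"wy":0,"wz":0},{"claw":0.3,"tx":0,"ty":0,"tz":0,"wx":0,"wy":0,"wz":0},{"claw":0.4,"tx":0,"ty":0,"tz":0,"wx":0,"wy":0,"wz":0},{"claw":0.4,"tx":0,"ty":0,"tz":0,"wx":0,"wy":0,"wz":0},{"claw":0.4,"tx":0,"ty":0,"tz":0,"wx":0,"wy":0,"wz":0}]'
python3 - <<'E'
from g import *
goal((.5213,.188,.139),40)
im=vision.snapshot('side'); cv2.imwrite('pics/side_d.png',im[:,:,::-1]); crop(im,215,130,315,205,8,'s7.png')
E
```

```text
time_s: 13.25
position: [0.5207, 0.1877, 0.1387]
eef_rot: [166.4, 89.9, -153.7]
contact_force: [0.2, 0.1, -0.1]
grip_width: 0.0343
t 13.25 pos [0.5207 0.1877 0.1387] head 39.89 F [ 0.21  0.12 -0.1 ] M [-0.06  0.01  0.03] gw 0.0343 j [19.8  4.8 -3.1 82.2 -0.  69.9]
shift units [-0.007 -0.003  0.017] turn units [-0.004 -0.002 -0.001]
```

View pics/s7.png

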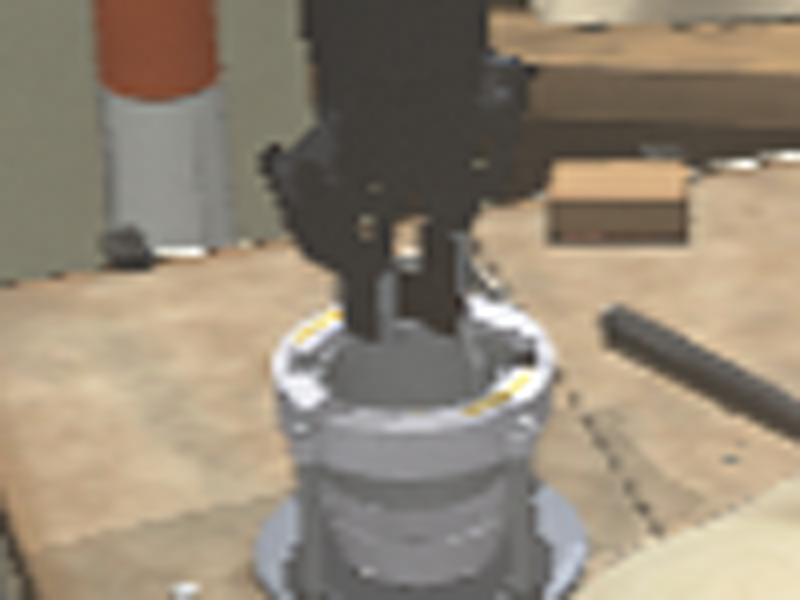

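The jaws are open around the bar and the sieve sits in the collar. I retreat straight up.

```bash
python3 -m inch '[{"claw":0.4,"tx":-0.1,"ty":0,"tz":0,"wx":0,"wy":0,"wz":0},{"claw":0.4,"tx":-0.2,"ty":0,"tz":0,"wx":0,"wy":0,"wz":0},{"claw":0.4,"tx":-0.4,"ty":0,"tz":0,"wx":0,"wy":0,"wz":0},{"claw":0.4,"tx":-0.6,"ty":0,"tz":0,"wx":0,"wy":0,"wz":0},{"claw":0.4,"tx":-0.6,"ty":0,"tz":0,"wx":0,"wy":0,"wz":0},{"claw":0.4,"tx":-0.6,"ty":0,"tz":0,"wx":0,"wy":0,"wz":0},{"claw":0.4,"tx":-0.6,"ty":0,"tz":0,"wx":0,"wy":0,"wz":0}]'
python3 - <<'E'
from g import *
goal((.40,-.05,.25),40)
im=vision.snapshot('side'); cv2.imwrite('pics/side_e.png',im[:,:,::-1]); crop(im,215,130,315,205,8,'s8.png')
E
```

```text
time_s: 13.88
position: [0.5186, 0.1869, 0.2651]
eef_rot: [160.7, 89.4, -159.4]
contact_force: [0.1, 0.4, 0.7]
grip_width: 0.0342
t 13.88 pos [0.5186 0.1869 0.2651] head 39.89 F [0.1  0.39 0.68] M [ 0.01 -0.03 -0.04] gw 0.0342 j [19.8  5.9 12.1 96.7 -0.  69.9]
shift units [ 0.425 -2.644 -6.07 ] turn units [-0.004 -0.018 -0.006]
```

View pics/s8.png

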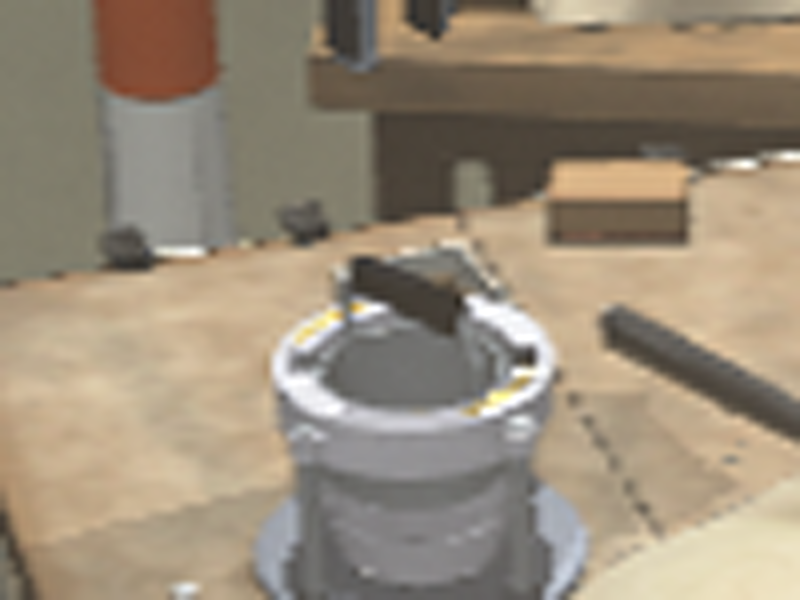

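```bash
python3 -m inch '[{"claw":0.4,"tx":0,"ty":-0.28,"tz":-0.65,"wx":0,"wy":0,"wz":0},{"claw":0.4,"tx":0,"ty":-0.28,"tz":-0.65,"wx":0,"wy":0,"wz":0},{"claw":0.4,"tx":0,"ty":-0.28,"tz":-0.65,"wx":0,"wy":0,"wz":0},{"claw":0.4,"tx":0,"ty":-0.28,"tz":-0.65,"wx":0,"wy":0,"wz":0},{"claw":0.4,"tx":0,"ty":-0.28,"tz":-0.65,"wx":0,"wy":0,"wz":0},{"claw":0.4,"tx":0,"ty":-0.28,"tz":-0.65,"wx":0,"wy":0,"wz":0},{"claw":0.4,"tx":0,"ty":-0.28,"tz":-0.65,"wx":0,"wy":0,"wz":0},{"claw":0.4,"tx":0,"ty":0,"tz":0,"wx":0,"wy":0,"wz":0},{"claw":0.4,"tx":0,"ty":0,"tz":0,"wx":0,"wy":0,"wz":0}]'
python3 - <<'E'
from g import *
t=vision.snapshot('top'); cv2.imwrite('pics/top_f.png',t[:,:,::-1]); s=vision.snapshot('side'); cv2.imwrite('pics/side_f.png',s[:,:,::-1])
out=[]
th=np.radians(39.9-90); e=np.array([np.cos(th),np.sin(th),0])
for n,im,b in(('top',t,(200,205,255,260)),('side',s,(240,150,295,205))):
    c=cv2.resize(np.ascontiguousarray(im[b[1]:b[3],b[0]:b[2],::-1]),None,fx=7,fy=7,interpolation=cv2.INTER_CUBIC)
    for k in(1,-1):
        for dz in(-.008,.008):
            u=proj(n,np.array([.521,.188,.129+dz])+k*.031*e); print(n,k,dz,u.round(1)); q=((u-b[:2]+.5)*7).astype(int); cv2.circle(c,tuple(int(v) for v in q),3,(0,0,255),1)
    out.append(c)
cv2.imwrite('pics/f.png',cv2.hconcat(out))
E
```

```text
time_s: 14.68
position: [0.4272, 0.0046, 0.2791]
eef_rot: [-37.0, 89.4, 3.0]
contact_force: [0.5, 0.0, -0.3]
grip_width: 0.0341
top 1 -0.008 [233.  223.8]
top 1 0.008 [232.3 223.2]
top -1 -0.008 [217.3 237.1]
top -1 0.008 [216.3 236.6]
side 1 -0.008 [272.8 172.1]
side 1 0.008 [272.7 167.8]
side -1 -0.008 [259.5 166.1]
side -1 0.008 [259.2 161.9]
```

View pics/f.png

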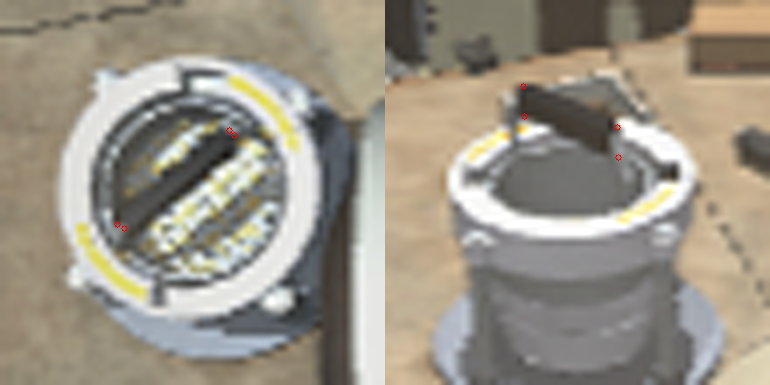

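View pics/top_f.png

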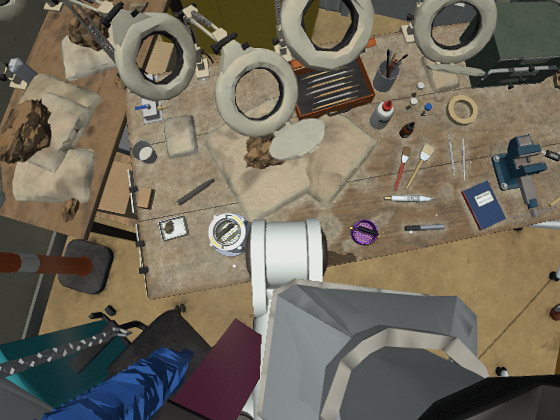

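The bar matches the prediction, but I'll check its tilt more closely before handing in.

Run:
```python
from h import *
def bar(f,b,thr=75):
    im=cv2.imread(f); g=cv2.resize(np.ascontiguousarray(im[b[1]:b[3],b[0]:b[2]]).max(2),None,fx=8,fy=8,interpolation=cv2.INTER_CUBIC)
    m=(g<thr).astype(np.uint8); n,l,st,c=cv2.connectedComponentsWithStats(m); i=1+np.argmax(st[1:,4]); ys,xs=np.where(l==i)
    P=np.stack([xs,ys],1).astype(np.float32); r=cv2.minAreaRect(P); v=cv2.fitLine(P,cv2.DIST_L2,0,.01,.01).ravel()
    # centre line by column-wise mid of dark run
    cols=[x for x in np.unique(xs)]; mid=np.array([[x,ys[xs==x].mean(),(ys[xs==x].max()-ys[xs==x].min())] for x in cols]); k=len(mid)//6; mm=mid[k:-k]; p=np.polyfit(mm[:,0],mm[:,1],1)
    print(f,'centroid',((c[i]+.5)/8-.5+b[:2]).round(2),'slope deg',np.degrees(np.arctan(p[0])).round(2),'rect',[np.round(q,1) for q in r],'fit',np.degrees(np.arctan2(v[1],v[0])).round(2))
def pred(n,o,a):
    e=np.array([np.cos(np.radians(a)),np.sin(np.radians(a)),0])
    for t in(-2.5,0,2.5):
        d=e*np.cos(np.radians(t))+np.array([0,0,np.sin(np.radians(t))]); A=proj(n,o+.02*d);B=proj(n,o-.02*d); u=A-B
        print(n,'pred tilt',t,'ctr',proj(n,o).round(2),'slope',np.degrees(np.arctan(u[1]/u[0])).round(2))
for thr in(65,80):
  bar('pics/side_f.png',(255,156,277,176),thr); bar('pics/side0.png',(252,222,285,238),thr)
pred('side',np.array([.521,.188,.129]),-50.1); pred('side',np.array([.4947,-.109,.080]),15.6)
```

```text
pics/side_f.png centroid [261.75 165.52] slope deg 33.65 rect [array([61. , 86.2]), array([81.1, 30.3]), np.float64(46.1)] fit 36.39
pics/side0.png centroid [276.65 230.87] slope deg 8.53 rect [array([200.5,  73.5]), array([17.,  5.]), np.float64(90.0)] fit 89.96
pics/side_f.png centroid [265.48 166.37] slope deg 25.57 rect [array([85.2, 87.6]), array([118.7,  42.5]), np.float64(21.5)] fit 25.1
pics/side0.png centroid [267.08 232.42] slope deg -14.89 rect [array([124.5,  87.7]), array([ 47.3, 167.9]), np.float64(75.5)] fit -15.41
side pred tilt -2.5 ctr [265.97 166.92] slope 26.35
side pred tilt 0 ctr [265.97 166.92] slope 23.88
side pred tilt 2.5 ctr [265.97 166.92] slope 21.3
side pred tilt -2.5 ctr [267.61 232.64] slope -12.77
side pred tilt 0 ctr [267.61 232.64] slope -14.83
side pred tilt 2.5 ctr [267.61 232.64] slope -16.86
```

Run:
```python
from h import *
def bar(f,b,thr):
    im=cv2.imread(f); g=cv2.resize(np.ascontiguousarray(im[b[1]:b[3],b[0]:b[2]]).max(2),None,fx=8,fy=8,interpolation=cv2.INTER_CUBIC)
    m=(g<thr).astype(np.uint8); n,l,st,c=cv2.connectedComponentsWithStats(m); i=1+np.argmax(st[1:,4]); ys,xs=np.where(l==i)
    P=np.stack([xs,ys],1).astype(np.float32); r=cv2.minAreaRect(P)
    x0,x1=xs.min(),xs.max(); sl=[]
    R=np.arange(x0+(x1-x0)//4,x1-(x1-x0)//4)
    up=np.polyfit(R,[ys[xs==x].min() for x in R],1)[0]; lo=np.polyfit(R,[ys[xs==x].max() for x in R],1)[0]
    print(f,thr,'c',((c[i]+.5)/8-.5+b[:2]).round(2),'area',(st[i,4]/64).round(1),'edges deg',np.degrees(np.arctan([up,lo])).round(1),'rect',np.round(r[1],1)/8,r[2])
for thr in(75,85,95,105):
  bar('pics/side_f.png',(255,156,277,176),thr); bar('pics/side_e.png',(255,156,277,176),thr)
  bar('pics/top_f.png',(210,218,240,244),thr)
for a in(-48,-50,-52):
  e=np.array([np.cos(np.radians(a)),np.sin(np.radians(a)),0])
  for n in('side','top'):
    u=[proj(n,np.array([.521,.188,.137])+k*.02*e) for k in(1,-1)]; d=u[0]-u[1]; print(a,n,np.degrees(np.arctan(d[1]/d[0])).round(1),sum(u)/2)
```

```text
pics/side_f.png 75 c [265.3  166.36] area 56.2 edges deg [24.2 27.6] rect [14.6625  5.0125] 22.023056030273438
pics/side_e.png 75 c [265.49 166.35] area 59.4 edges deg [22.  27.4] rect [14.6    4.975] 22.249021530151367
pics/top_f.png 75 c [226.88 229.12] area 51.0 edges deg [-41.5 -37.7] rect [ 4.5875 21.125 ] 50.52754211425781
pics/side_f.png 85 c [265.54 166.38] area 66.4 edges deg [21.5 29. ] rect [14.9   5.85] 19.515872955322266
pics/side_e.png 85 c [265.58 166.39] area 67.4 edges deg [21.4 29. ] rect [14.85  5.85] 19.653823852539062
pics/top_f.png 85 c [223.72 228.85] area 116.9 edges deg [-14.5 -38.5] rect [11.675 23.875] 47.121097564697266
pics/side_f.png 95 c [265.61 166.41] area 73.6 edges deg [20.9 30.1] rect [15.15   6.525] 17.592424392700195
pics/side_e.png 95 c [265.66 166.43] area 74.3 edges deg [21.1 30.4] rect [15.2375  6.525 ] 17.592426300048828
pics/top_f.png 95 c [223.57 228.94] area 141.3 edges deg [ -6.6 -39.6] rect [12.9625 26.6   ] 44.78700256347656
pics/side_f.png 105 c [265.6  166.45] area 81.5 edges deg [20.1 31.2] rect [15.55  7.2 ] 15.945395469665527
pics/side_e.png 105 c [265.63 166.48] area 82.3 edges deg [20.3 31.4] rect [15.65   7.125] 17.10272979736328
pics/top_f.png 105 c [223.45 228.93] area 159.4 edges deg [ -7.3 -40.7] rect [13.45 26.95] 44.575599670410156
-48 side 22.1 [265.91168202 164.79660692]
-48 top -42.1 [224.30839345 229.88860857]
-50 side 23.6 [265.91184829 164.79765951]
-50 top -40.1 [224.30865547 229.88800905]
-52 side 25.2 [265.91185922 164.79872002]
-52 top -38.2 [224.30895797 229.88742841]
```

The edge slopes average about 25°, against 24° predicted for level. One lug left out would show about a 4° tilt and only a 3 mm centre drop, whereas I felt 6 mm. I hand the job in.

Run:
```python
from station import workorder
print(workorder.close_job())
```

```text
the job is handed in; nothing more can be done
None
```

I hung the steel sieve in the collar, turned it clockwise about 44° until both lugs dropped into the notches, let go of it and handed the job in at about 15 s. No verdict came back.

- **Ledge and notches:** I felt the ledge at TCP z = 0.145. After the turn the sieve dropped 6 mm to 0.139, seen in the tool height. The wrist force readings stayed at 8 N or below, and the moment at about 0.5 N m or below.
- **After release:** With the jaws open the force read about zero. The arm then moved clear, and the other things looked unmoved in the last top picture; I did not measure them.
- **Last checks:** In both cameras the bar lies within about 1 pixel of where a seated sieve should be. The side view gave a bar slope of about 25°, against 24° expected for level. That leaves roughly 1° of possible tilt, within what the pictures can resolve. My judgement that it hangs level rests mainly on the full 6 mm drop and the low moments.
- **Disagreement:** Sieve heights measured by camera read about 3 mm (up to 1 pixel) high throughout, so I relied on touch for height.

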